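# Glaze and ring up the hood lamp

## Task

One lamp on the cooker hood's light panel is still open: set its opal glass lens into the lamp's cell, flange down and lowered rather than dropped. Then put the brass retaining ring over the glass and screw it down clockwise until it is hand-snug, so that it holds the glass firmly, but do not force it, as the glass would crack. Leave the shakers, mug and screwdriver where they are, and let go when done.

Things in the scene. Friction and masses are not known exactly. Their poses are not given: they have to be found in the camera images.
- cell_seat (a point): On the open lamp's axis, level with the white springy gasket in its cell on which the lens flange sits (it gives 1 mm under 40 N); z up. The cell is 44 mm across inside, its rim 4 mm above this point; the neck is 49 mm across outside. Below this point: the top of the lamp's base 18 mm, the panel's face 22 mm.
- lamp: The open lamp: aluminium neck 49 mm across on a 72 mm base, fixed on the panel; origin at the centre of the base's underside. Outside the neck is a coarse three-start thread, crest 54 mm across, lead 18 mm per turn, tightening clockwise from above, starting just under the rim. The starts are unmarked: this body's yaw is not to be relied on for them.
- lens: Opal white glass lens, 60 g: round flange 42 mm across, 6 mm thick, lower edge bevelled, with a straight-sided boss 29 mm across on it, 21 mm high overall. Origin at the centre of the flange's underside, z up. It lies flange down on a cork coaster 6 mm thick. Seated, its origin is at cell_seat and the flange's top stands 2 mm above the cell's rim.
- ring: Brass retaining ring, 70 g, sixteen-sided, 61 mm across the flats (one flat faces its x), 14 mm tall: open skirt, at the top an inward flange 3 mm thick with a 36 mm opening, inside the skirt's foot three small thread lugs. Origin at the centre of its lower edge, z up. It lies right way up, flange on top, on a cork coaster 6 mm thick.
- ring_top (a point): Centre of the ring's opening, 14 mm above the ring's origin. Set on the lamp, it is 10 to 17 mm above cell_seat, lugs on the thread. Turned clockwise it sinks with the thread onto the glass, 9 mm above cell_seat, and after some slack the thread bites, 60 to 190 degrees in all. Free running twist is below 0.15 N m if centred; snug is 0.2 to 0.35, 3 to 12 degrees past the bite; 20 degrees cracks the glass.
- panel: Steel light panel of the hood, fixed, lying face up, 130 x 310 mm (long side along its y) and 18 mm thick; origin at the centre of its underside. It carries the two lamps, 75 mm either side of its centre along its y.
- lamp_done: The other lamp on the panel, already finished with its own ring and glass: base 72 mm across, 44 mm high, fixed. Not to be worked on. Origin at the centre of its underside, on the panel's face.
- salt: Bystander: cream salt shaker, 46 mm across, 74 mm tall, origin under its centre.
- pepper: Bystander: dark pepper shaker, 46 mm across, 74 mm tall, origin under its centre.
- mug: Bystander: blue mug, 80 mm across, 92 mm tall, handle along its +y, origin under its centre.
- screwdriver: Bystander: screwdriver with a red handle, 170 mm long along its x, lying between the robot and the panel; origin under its middle.
Things that resemble listed ones, but are neither listed nor needed, are in the scene too. What is meant by the ring is not green, and is the smaller of those in its own colour.

How it is judged:
By the outcome, as a careful person would: the job done as asked, in the order asked, and still so for the second after the job is handed in, with the robot touching nothing.
It also fails if it takes over 72 s, if anything falls off the work surface, if the arm or the gripper's body presses on something with over 40 N, if the wrist force passes 120 N, or if a joint passes its speed limit or range.

## Robot

A 7-joint arm with a two-finger parallel gripper is mounted at the origin on the work surface. World frame = base frame: x ahead of the robot, y to its left, z up, the work surface at z = 0. Lengths are in m, angles in rad, forces in N, time in s.
With the tool pointing down it reaches from about 0.425 to 0.8 m from the base axis. Payload 8.3 kg.
Tool frame: the origin (TCP) lies between the finger pads; the fingertips stand 25 mm ahead of it and the grasp point (between the pads) lies 6 mm ahead of it; z points along the fingers, y is the line along which they close (so a half turn about z gives the same grasp; the last joint's range is limited). The gripper opens to 85 mm and grips with 20 to 120 N. Pads are 22 mm wide; open, the fingers measure 114 mm over their backs; the gripper's body (76 mm by 85 mm) begins 54 mm behind the grasp point. The pads swing forward as they close: fully open they stand 13 mm farther back than shut.
Start: joints at [1.183, 0.383, 0.016, 1.37, -0.006, 1.388, -0.046], TCP at [0.199, -0.592, 0.236] pointing down, gripper open.
Joint ranges: [-2.95, 2.95], [-0.25, 2.06], [-1.52, 1.56], [0.18, 2.33], [-1.44, 4.58], [0.02, 2.06], [-3.01, 3.01]. Speed limits (rad/s): [2.39, 2.39, 3.01, 3.01, 3.14, 3.14, 3.14].

## Interface

Orientations are given as a rotation vector (axis times angle).
In Python, from plant import monitor, imaging, r gives the robot as it stands.
- The arm moves only by the tool jog_arm, never from a script. Its argument "motion" is a list of rows, each a list of 7 numbers: the shift along the tool's x, y, z in mm, then the turn, a rotation vector about the tool's x, y, z in degrees, then the gripper's target within -1 to 1 (fully open at 1, half-way at 0, shut at -1). A call has exactly 5 rows; each row is the pose to reach, as a shift and turn from the pose commanded when the call began, along the tool's axes at that moment; what a row does not reach only later rows make up. A row lasts 1/8 s, in which the tool goes at most 62.5 mm and 10.7 degrees, less where a joint would pass 70% of its speed; a pose out of reach is approached as far as the arm can. A call with a gripper value outside its range is refused whole. The fingers move at their own pace and stop on an object; "grip_force" is the grip in N (left out, the last holds). Time passes only in rows, so rows that repeat a pose let the fingers close, or fill a call up. It gives the time, the measured TCP pose, the force, the opening and the grip force at its end, in the units of the state.
- monitor.read_state(): the state, without advancing time (a new reading comes with each control period).
- imaging.get_image(name): name is "scene" or "side" or "wrist"; returns a dict with "frame" (400x640x3 uint8, blue, green, red), "z_map" (400x640 float32, m along the optical axis (not along the pixel's ray), 0 where there is no reading), "fx", "fy", "cx", "cy" (pixels), "rvec" (rotation vector, rad) and "tvec" (3), from world to camera coordinates, as OpenCV has them; the wrist camera has in their place "T_tool_cam" (4x4, takes a point from camera to tool coordinates, whose origin is the TCP and whose axes are the flange's). Camera axes: x right, y down, z forward; pixel columns grow to the right and rows downward; lengths in m; the calibration is good to about 2 mm. A picture is of the moment at which its call begins: read the wrist's pose just before it.
- r.finish_job(): hands the job in; it is judged then, once.
The state is a dict: "t": time; "q": joint angles; "qd": joint speeds; "joint_efforts": joint torques, N m; "eef_pos": TCP position; "tcp_rot": TCP orientation; "ft_force": force on the tool from outside, world axes, zero at the start; "wrist_torque": the same for the moment, N m; "gripper_width": finger opening in m; "finger_force": force on a finger pad.
Only numpy, scipy, OpenCV 4.12 (cv2) and the standard library are available. Lean on these libraries where they do the work, as an engineer would, in place of code of your own. Each camera call takes 0.05 s, during which the arm holds its last target. There are 200 camera calls.

## Working session

There is one attempt and no reset: what is moved stays moved. The work goes in short steps, Python scripts to look and compute and a tool call to move; the robot and the scene stay as the last step left them, time stands still between calls to the robot, and variables do not carry over. Pictures are saved under pics/ and viewed, at most 10 in all, crops included, and the job is handed in when it is done.

Besides the shell and the picture viewer there is one more tool, called after "Request:" by a JSON object that holds its "name" and its "arguments". jog_arm: Moves the arm, as the interface text tells. Its arguments: {"type":"object","properties":{"motion":{"type":"array"},"grip_force":{"type":"number"}},"required":["motion"]}

```bash
ls; mkdir -p pics
cat > h.py <<'E'
import numpy as np, cv2
from scipy.spatial.transform import Rotation as R
from plant import monitor, imaging, r
def cloud(name):
    s=monitor.read_state(); d=imaging.get_image(name); z=d["z_map"].astype(float)
    v,u=np.indices(z.shape)
    P=np.stack([(u-d["cx"])/d["fx"]*z,(v-d["cy"])/d["fy"]*z,z],-1)
    if name=="wrist":
        T=np.array(d["T_tool_cam"]); W=P@T[:3,:3].T+T[:3,3]
        W=W@R.from_rotvec(s["tcp_rot"]).as_matrix().T+np.array(s["eef_pos"])
    else:
        M=R.from_rotvec(np.ravel(d["rvec"])).as_matrix(); W=(P-np.ravel(d["tvec"]))@M
    W[z<=0]=np.nan
    return d["frame"],W,s
E
python3 - <<'E'
from h import *
for n in("scene","side"):
    f,W,s=cloud(n); cv2.imwrite(f"pics/{n}0.png",f); np.save(f"{n}.npy",W)
print(s)
E
```

```text
pics
{'t': 0.05, 'q': array([ 1.18310107,  0.38420589,  0.01634825,  1.37112353, -0.00629014,
        1.38817833, -0.0465087 ]), 'qd': array([-6.92729724e-04,  5.59881637e-04, -3.27984691e-04, -2.02206026e-03,
        4.09960897e-04,  2.29970123e-04,  2.43089632e-05]), 'joint_efforts': array([ 3.39421000e-03, -6.29702353e+01,  8.48484747e-01, -3.73133576e+01,
        1.67151878e-02,  1.08425017e-02, -7.59634361e-06]), 'eef_pos': array([ 0.19934213, -0.59185946,  0.23491262]), 'tcp_rot': array([-3.09842442e+00, -5.07776054e-01,  5.21458031e-04]), 'ft_force': array([ 0.63947221, -0.4303201 ,  0.11066129]), 'wrist_torque': array([ 0.05439541, -0.00248685, -0.00913508]), 'finger_force': 0.0, 'gripper_width': 0.08539886455116136}
```

View pics/scene0.png

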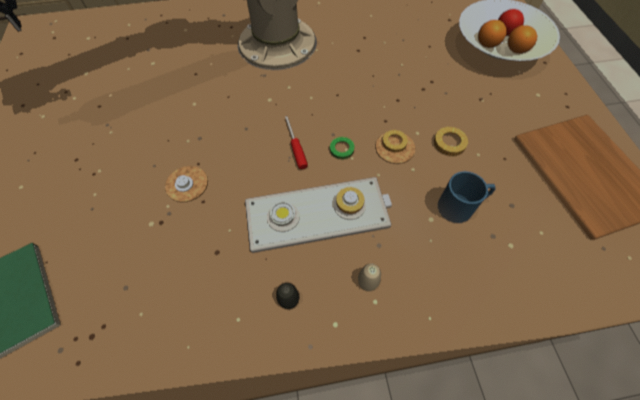

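View pics/side0.png

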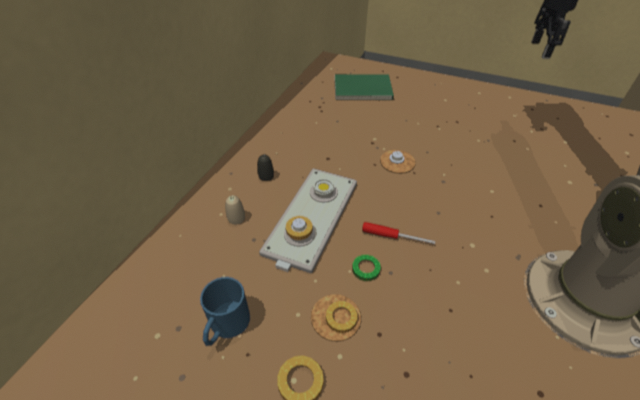

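Scene picture: candidates for the ring are brass on a cork coaster (395,140), a larger brass one on the bare table (451,140), a green one (342,148), and the finished lamp's own ring (350,200). The smaller brass one, on cork, at (395,140) fits the description. The lens is at (184,184) on cork and the open lamp is at (283,213). I'll measure positions and check the choice in a crop.

Run:
```python
from h import *
f=cv2.imread("pics/scene0.png"); W=np.load("scene.npy")
a=cv2.resize(f[110:180,325:485],None,fx=5,fy=5,interpolation=cv2.INTER_CUBIC); cv2.imwrite("pics/c1.png",a)
def near(c,rad,zl,zh):
    u,v=c; P=W[v-rad:v+rad,u-rad:u+rad].reshape(-1,3); P=P[(P[:,2]>zl)&(P[:,2]<zh)]
    if len(P)>5:
        (cx,cy),rr=cv2.minEnclosingCircle(P[:,:2].astype(np.float32)); print(c,len(P),P.mean(0).round(4),"circ",round(cx,4),round(cy,4),round(rr,4),"zmax",P[:,2].max().round(4))
near((395,140),20,.014,.03); near((451,140),22,.008,.03); near((342,148),18,.006,.03)
near((184,184),20,.009,.04);near((184,184),20,.019,.04);near((283,213),16,.034,.06);near((350,200),18,.05,.08)
near((350,200),18,.03,.08);near((467,195),30,.03,.12);near((370,275),20,.03,.12);near((288,295),20,.03,.12);near((297,150),20,.01,.05)
# panel
P=W[170:255,235:400].reshape(-1,3);P=P[(P[:,2]>.013)&(P[:,2]<.022)]
print(cv2.minAreaRect(P[:,:2].astype(np.float32)))
```

```text
(395, 140) 278 [0.4535 0.2455 0.0181] circ 0.4518 0.2462 0.0317 zmax 0.0222
(451, 140) 505 [0.4783 0.3834 0.0161] circ 0.4753 0.3864 0.0424 zmax 0.0214
(342, 148) 288 [0.4463 0.1119 0.0117] circ 0.4438 0.11 0.0334 zmax 0.0153
(184, 184) 192 [ 0.4871 -0.2734  0.0185] circ 0.484 -0.2748 0.0207 zmax 0.0273
(184, 184) 110 [ 0.4845 -0.2749  0.0235] circ 0.4826 -0.2756 0.0147 zmax 0.0273
(283, 213) 450 [ 0.6173 -0.056   0.0386] circ 0.6169 -0.0557 0.0279 zmax 0.0457
(350, 200) 138 [0.6163 0.0928 0.0579] circ 0.6141 0.0944 0.0248 zmax 0.0634
(350, 200) 619 [0.6188 0.0925 0.0486] circ 0.6144 0.0934 0.0315 zmax 0.0634
(467, 195) 1469 [0.6553 0.3355 0.0651] circ 0.6564 0.3493 0.0575 zmax 0.0934
(370, 275) 414 [0.792  0.0931 0.0581] circ 0.7866 0.0964 0.0214 zmax 0.075
(288, 295) 429 [ 0.7997 -0.0677  0.0585] circ 0.7941 -0.0685 0.0214 zmax 0.0758
(297, 150) 323 [0.4473 0.0022 0.0198] circ 0.4293 -0.0009 0.0617 zmax 0.0262
((0.6161478161811829, 0.026273250579833984), (0.13094298541545868, 0.3239780068397522), 0.8992772102355957)
```

View pics/c1.png

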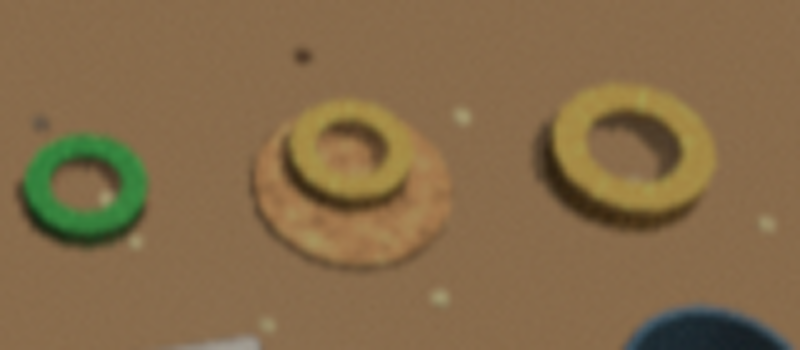

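The crop shows the ring on cork at the centre, clearly smaller than the brass one on the right, and the green one on the left. The choice is confirmed: the ring is near (0.452, 0.246), the lens near (0.483, -0.2755) and the lamp near (0.617, -0.056). Next I go above the lens.

```bash
cat >> h.py <<'E'
def go(x,y,z,yaw=None):
    """tool-frame shift (mm) and turn (deg) to a straight-down pose with tool x at world angle yaw (deg)"""
    s=monitor.read_state(); A=R.from_rotvec(s["tcp_rot"]); m=A.as_matrix()
    if yaw is None: yaw=np.degrees(np.arctan2(m[1,0],m[0,0]))
    B=R.from_euler("z",yaw,degrees=True)*R.from_euler("x",180,degrees=True)
    print("shift",(A.inv().apply(np.array([x,y,z])-s["eef_pos"])*1000).round(1),"turn",np.degrees((A.inv()*B).as_rotvec()).round(2),
     "yaw",round(np.degrees(np.arctan2(m[1,0],m[0,0])),2),"pos",s["eef_pos"].round(4),"q",s["q"].round(2),"F",s["ft_force"].round(1),"T",s["wrist_torque"].round(2),"w",round(s["gripper_width"],4),"t",round(s["t"],2))
E
python3 -c "
from h import *
go(.483,-.2755,.2,60)
print(imaging.get_image('wrist')['T_tool_cam'])"
```

```text
shift [ 369.8 -209.2   35.3] turn [-1.000e-01 -4.000e-02 -4.139e+01] yaw 18.61 pos [ 0.1993 -0.5919  0.235 ] q [ 1.18  0.38  0.02  1.37 -0.01  1.39 -0.05] F [-0.   0.3  0.5] T [-0.06 -0.02 -0.02] w 0.0854 t 0.1
[[-1.58058416e-03 -9.63856175e-01 -2.66418424e-01  6.63326034e-02]
 [ 9.99998751e-01 -1.52143215e-03 -4.28425369e-04 -6.55300102e-04]
 [ 7.60288265e-06 -2.66418768e-01  9.63857375e-01 -1.37126837e-01]
 [ 0.00000000e+00  0.00000000e+00  0.00000000e+00  1.00000000e+00]]
```

Request:
{"name": "jog_arm", "arguments": {"motion": [[50, -28, 5, 0, 0, -6, 1], [102, -58, 10, 0, 0, -13, 1], [154, -87, 15, 0, 0, -20, 1], [206, -116, 20, 0, 0, -27, 1], [256, -145, 25, 0, 0, -34, 1]]}}

```text
t: 0.78
eef_pos: [0.3969, -0.3714, 0.2107]
tcp_rot: [-2.813, -1.398, -0.0]
ft_force: [1.8, -1.6, -0.0]
gripper_width: 0.085
finger_force: 0.0
```

Request:
{"name": "jog_arm", "arguments": {"motion": [[58, 42, 4, 0, 0, -4, 1], [105, 82, 8, 0, 0, -8, 1], [110, 83, 10, 0, 0, -8, 1], [112, 84, 10, 0, 0, -8, 1], [112, 84, 10, 0, 0, -8, 1]]}}

```text
t: 1.4
eef_pos: [0.5292, -0.3365, 0.201]
tcp_rot: [2.714, 1.582, -0.002]
ft_force: [-0.4, -0.5, -0.1]
gripper_width: 0.0857
finger_force: 0.0
```

```bash
python3 -c "
from h import *
go(.483,-.2755,.2,60)"
```

```text
shift [ 30.3 -70.3   1. ] turn [-0.02  0.06  0.48] yaw 60.48 pos [ 0.5292 -0.3365  0.201 ] q [ 0.72  0.42 -0.29  1.41  0.12  1.33 -0.09] F [-0.4 -0.5 -0.1] T [-0.   -0.02 -0.06] w 0.0857 t 1.4
```

Request:
{"name": "jog_arm", "arguments": {"motion": [[20, -46, 1, 0, 0, 0, 1], [30, -70, 1, 0, 0, 0, 1], [30, -70, 1, 0, 0, 0, 1], [30, -70, 1, 0, 0, 0, 1], [30, -70, 1, 0, 0, 0, 1]]}}

```text
t: 2.02
eef_pos: [0.4842, -0.276, 0.2]
tcp_rot: [2.713, 1.583, 0.0]
ft_force: [0.9, 0.4, 1.3]
gripper_width: 0.0852
finger_force: 0.0
```

```bash
cat >> h.py <<'E'
def circ(P,zl,zh,x,y,rad):
    Q=P.reshape(-1,3); Q=Q[(Q[:,2]>zl)&(Q[:,2]<zh)&(np.hypot(Q[:,0]-x,Q[:,1]-y)<rad)]
    if len(Q)<10: print("few",len(Q)); return Q
    (a,b),r_=cv2.minEnclosingCircle(Q[:,:2].astype(np.float32))
    print(len(Q),"circ",round(a,4),round(b,4),"r",round(r_,4),"zmed",np.median(Q[:,2]).round(4)); return Q
E
python3 -c "
from h import *
f,W,s=cloud('wrist'); cv2.imwrite('pics/w1.png',f)
circ(W,.024,.032,.483,-.2755,.03);circ(W,.009,.016,.483,-.2755,.03);circ(W,.009,.032,.483,-.2755,.03)
circ(W,.003,.009,.483,-.2755,.06)
go(.483,-.2755,.2,60)"
```

```text
600 circ 0.4797 -0.2754 r 0.0142 zmed 0.0256
584 circ 0.4797 -0.2755 r 0.0209 zmed 0.0112
1257 circ 0.4797 -0.2755 r 0.0209 zmed 0.0234
5776 circ 0.475 -0.2718 r 0.05 zmed 0.0052
shift [-0.5 -1.2 -0.2] turn [-0.   -0.    0.53] yaw 60.53 pos [ 0.4843 -0.2757  0.1998] q [ 0.72  0.28 -0.32  1.6   0.09  1.28 -0.13] F [0.4 0.4 0.3] T [ 0.03 -0.    0.05] w 0.0853 t 2.08
```

View pics/w1.png

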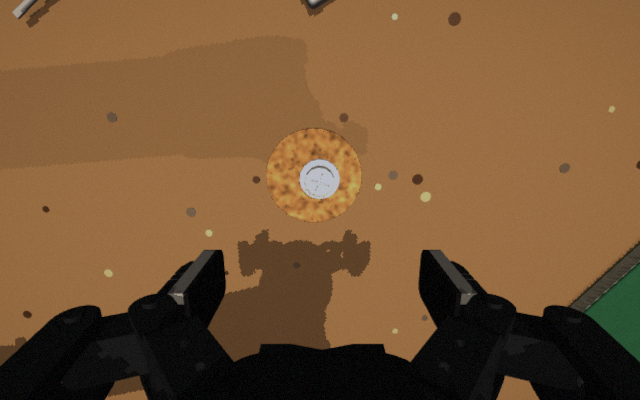

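The wrist view shows the lens in the middle of its coaster at (320,180), between the open fingers. I go lower and measure again.

```bash
python3 -c "
from h import *
go(.4797,-.2755,.1,60)"
```

```text
shift [-2.1 -4.1 99.8] turn [-0.   -0.    0.53] yaw 60.53 pos [ 0.4843 -0.2757  0.1998] q [ 0.72  0.28 -0.32  1.6   0.09  1.28 -0.13] F [0.4 0.4 0.3] T [ 0.03 -0.    0.05] w 0.0853 t 2.08
```

Request:
{"name": "jog_arm", "arguments": {"motion": [[-2, -4, 50, 0, 0, 0.5, 1], [-2, -4, 95, 0, 0, 0.5, 1], [-2, -4, 100, 0, 0, 0.5, 1], [-2, -4, 100, 0, 0, 0.5, 1], [-2, -4, 100, 0, 0, 0.5, 1]]}}

```text
t: 2.7
eef_pos: [0.4813, -0.2751, 0.1021]
tcp_rot: [2.717, 1.572, 0.003]
ft_force: [0.5, 1.0, -0.6]
gripper_width: 0.0852
finger_force: 0.0
```

```bash
python3 -c "
from h import *
f,W,s=cloud('wrist')
circ(W,.022,.032,.480,-.2755,.03);circ(W,.009,.016,.480,-.2755,.03);circ(W,.009,.032,.48,-.2755,.03)
go(.4797,-.2755,.1,60)"
```

```text
1283 circ 0.4798 -0.2753 r 0.0146 zmed 0.0255
1058 circ 0.4796 -0.2754 r 0.0212 zmed 0.0112
2412 circ 0.4796 -0.2754 r 0.0212 zmed 0.0239
shift [-1.1 -1.1  2. ] turn [ 0.19 -0.    0.11] yaw 60.11 pos [ 0.4812 -0.2751  0.102 ] q [ 0.72  0.35 -0.31  1.73  0.12  1.07 -0.16] F [-0.1  1.3 -0.1] T [-0.03  0.    0.  ] w 0.0857 t 2.75
```

Request:
{"name": "jog_arm", "arguments": {"motion": [[-1, -1, 30, 0, 0, 0, 1], [-1, -1, 50, 0, 0, 0, 1], [-1, -1, 61, 0, 0, 0, 1], [-1, -1, 61, 0, 0, 0, 1], [-1, -1, 61, 0, 0, 0, 1]]}}

```text
t: 3.38
eef_pos: [0.4792, -0.2752, 0.04]
tcp_rot: [2.718, 1.573, 0.001]
ft_force: [-0.4, -0.4, -0.6]
gripper_width: 0.0852
finger_force: 0.0
```

```bash
python3 -c "
from h import *
go(.4797,-.2754,.039,60)"
```

```text
shift [0.1 0.5 1. ] turn [ 0.1  -0.01  0.11] yaw 60.11 pos [ 0.4792 -0.2752  0.04  ] q [ 0.71  0.43 -0.3   1.79  0.15  0.94 -0.18] F [-0.4 -0.4 -0.6] T [ 0.02 -0.01 -0.03] w 0.0852 t 3.38
```

Request:
{"name": "jog_arm", "arguments": {"motion": [[0, 0.5, 0, 0, 0, 0, 0.5], [0, 0.5, 0, 0, 0, 0, 0.2], [0, 0.5, 0, 0, 0, 0, -0.1], [0, 0.5, 0, 0, 0, 0, -0.1], [0, 0.5, 0, 0, 0, 0, -0.1]], "grip_force": 25}}

```text
t: 4.0
eef_pos: [0.4789, -0.2751, 0.0389]
tcp_rot: [-2.719, -1.573, -0.0]
ft_force: [0.1, -0.3, 0.4]
gripper_width: 0.0383
finger_force: 0.0
```

```bash
python3 -c "
from h import *
go(.4797,-.2754,.039,60)
f,W,s=cloud('wrist');cv2.imwrite('pics/w2.png',f)
circ(W,.022,.032,.480,-.2755,.016)"
```

```text
shift [ 0.1  0.9 -0.1] turn [-0.   -0.01  0.11] yaw 60.11 pos [ 0.4789 -0.2751  0.0389] q [ 0.71  0.43 -0.3   1.79  0.15  0.94 -0.18] F [ 0.1 -0.3  0.4] T [ 0.   -0.02  0.01] w 0.0383 t 4.0
2364 circ 0.4805 -0.2756 r 0.015 zmed 0.0255
```

View pics/w2.png

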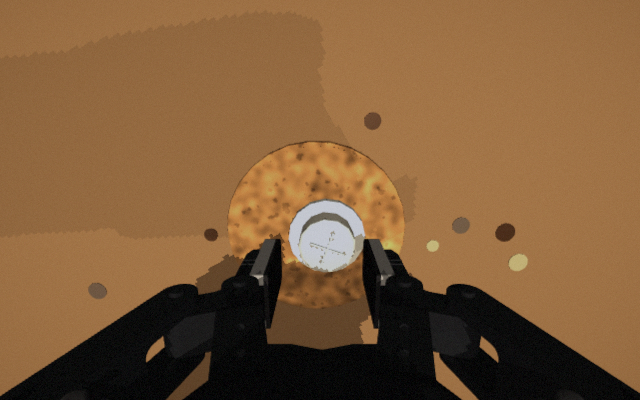

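The lens at (328,245) lies between the pads at (272,270) and (375,270). I close gently.

Request:
{"name": "jog_arm", "arguments": {"motion": [[0, 0.8, 0, 0, 0, 0, -0.25], [0, 0.8, 0, 0, 0, 0, -0.4], [0, 0.8, 0, 0, 0, 0, -0.6], [0, 0.8, 0, 0, 0, 0, -0.8], [0, 0.8, 0, 0, 0, 0, -0.8]], "grip_force": 25}}

```text
t: 4.68
eef_pos: [0.4796, -0.2755, 0.0389]
tcp_rot: [-2.719, -1.573, -0.0]
ft_force: [0.1, 0.2, -0.3]
gripper_width: 0.0088
finger_force: 0.0
```

```bash
python3 -c "
from h import *
go(.4797,-.2754,.12,60)
f,W,s=cloud('wrist');
circ(W,.022,.032,.480,-.2755,.017)"
```

```text
shift [  0.1   0.  -81.1] turn [ 0.   -0.01  0.11] yaw 60.11 pos [ 0.4796 -0.2755  0.0389] q [ 0.71  0.43 -0.3   1.79  0.15  0.94 -0.18] F [ 0.1  0.2 -0.3] T [-0.   -0.02 -0.04] w 0.0088 t 4.67
1399 circ 0.48 -0.2753 r 0.0146 zmed 0.0255
```

```bash
python3 -c "
from h import *
f,W,s=cloud('wrist');cv2.imwrite('pics/w3.png',f)
m=R.from_rotvec(s['tcp_rot']).inv().apply(W.reshape(-1,3)-s['eef_pos'])
m=m[(abs(m[:,0])<.03)&(abs(m[:,1])<.04)]
print(np.percentile(m[(m[:,2]<.03)&(abs(m[:,0])<.013)][:,2],[50,90,95,98,99,100]).round(4))
print(np.histogram(m[:,2],bins=np.arange(-.05,.045,.005)))
"
```

```text
[-0.0521 -0.0044  0.0139  0.0275  0.028   0.0295]
(array([2733, 1740,  762,  762,  295,  382,  423,  336,  314,  279,   44,
          0, 1282,  221,  143, 1494, 8159,  200]), array([-5.00000000e-02, -4.50000000e-02, -4.00000000e-02, -3.50000000e-02,
       -3.00000000e-02, -2.50000000e-02, -2.00000000e-02, -1.50000000e-02,
       -1.00000000e-02, -5.00000000e-03, -2.77555756e-17,  5.00000000e-03,
        1.00000000e-02,  1.50000000e-02,  2.00000000e-02,  2.50000000e-02,
        3.00000000e-02,  3.50000000e-02,  4.00000000e-02]))
```

View pics/w3.png

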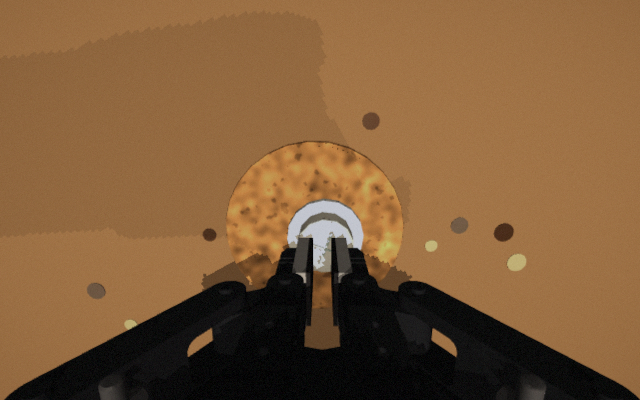

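The fingers have closed above the boss, with tips at (307,238) and (337,238), and the lens is unmoved. I'll measure where the tips really are.

```bash
python3 -c "
from h import *
f,W,s=cloud('wrist')
m=(W-s['eef_pos'])@R.from_rotvec(s['tcp_rot']).as_matrix()*1000
for u in (300,304,308,312,334,338,342):
  print(u,[m[v,u].round(0).tolist() for v in (234,238,242,250,262,290)])
"
```

```text
300 [[7.0, -12.0, 15.0], [11.0, -11.0, 1.0], [10.0, -11.0, -3.0], [11.0, -10.0, -12.0], [11.0, -9.0, -24.0], [12.0, -8.0, -46.0]]
304 [[7.0, -10.0, 14.0], [11.0, -9.0, 1.0], [11.0, -9.0, -4.0], [11.0, -9.0, -12.0], [11.0, -8.0, -23.0], [6.0, -7.0, -36.0]]
308 [[7.0, -8.0, 14.0], [11.0, -7.0, 1.0], [11.0, -7.0, -4.0], [10.0, -7.0, -12.0], [10.0, -7.0, -22.0], [4.0, -6.0, -32.0]]
312 [[7.0, -6.0, 14.0], [10.0, -6.0, 2.0], [9.0, -6.0, -1.0], [6.0, -6.0, -2.0], [1.0, -6.0, -4.0], [-11.0, -6.0, -8.0]]
334 [[7.0, 5.0, 14.0], [10.0, 4.0, 2.0], [11.0, 4.0, -4.0], [10.0, 4.0, -11.0], [11.0, 3.0, -24.0], [4.0, 3.0, -32.0]]
338 [[8.0, 7.0, 14.0], [10.0, 6.0, 2.0], [10.0, 6.0, -3.0], [11.0, 6.0, -12.0], [10.0, 5.0, -23.0], [5.0, 5.0, -34.0]]
342 [[7.0, 9.0, 14.0], [10.0, 8.0, 1.0], [10.0, 8.0, -3.0], [11.0, 7.0, -12.0], [10.0, 7.0, -23.0], [12.0, 5.0, -45.0]]
```

The tips are really only about 2–3 mm ahead of the TCP, not 25. I reopen part way and go about 21 mm lower.

Request:
{"name": "jog_arm", "arguments": {"motion": [[0, 0, 0, 0, 0, 0, 0.1], [0, 0.5, 0, 0, 0, 0, 0.1], [0, 1, 0, 0, 0, 0, 0.1], [0, 1, 8, 0, 0, 0, 0.1], [0, 1, 10, 0, 0, 0, 0.1]]}}

```text
t: 5.45
eef_pos: [0.4799, -0.2758, 0.028]
tcp_rot: [-2.718, -1.573, 0.001]
ft_force: [-0.5, 0.4, 0.1]
gripper_width: 0.047
finger_force: 0.0
```

Request:
{"name": "jog_arm", "arguments": {"motion": [[0, 0, 5, 0, 0, 0, 0.1], [0, 0, 9, 0, 0, 0, 0.1], [0, 0, 11, 0, 0, 0, 0.1], [0, 0, 11, 0, 0, 0, -0.1], [0, 0, 11, 0, 0, 0, -0.1]]}}

```text
t: 6.08
eef_pos: [0.4806, -0.276, 0.0181]
tcp_rot: [2.719, 1.573, 0.0]
ft_force: [0.5, 0.6, -0.6]
gripper_width: 0.0385
finger_force: 0.0
```

```bash
cat >> h.py <<'E'
def tips(W,s):
    m=((W-s['eef_pos'])@R.from_rotvec(s['tcp_rot']).as_matrix()*1000).reshape(-1,3)
    m=m[(m[:,0]>8)&(m[:,0]<13)&(m[:,2]>-30)&(m[:,2]<20)&(abs(m[:,1])<50)]
    print("finger z hist",[(int(a),int(b)) for a,b in zip(np.arange(-30,20,2),np.histogram(m[:,2],bins=np.arange(-30,21,2))[0])])
E
python3 -c "
from h import *
f,W,s=cloud('wrist');tips(W,s)
circ(W,.022,.032,.480,-.2755,.017)
go(.4797,-.2754,.0175,60)"
```

```text
finger z hist [(-30, 97), (-28, 108), (-26, 97), (-24, 85), (-22, 87), (-20, 91), (-18, 74), (-16, 71), (-14, 80), (-12, 65), (-10, 131), (-8, 482), (-6, 141), (-4, 100), (-2, 93), (0, 53), (2, 34), (4, 58), (6, 327), (8, 22), (10, 92), (12, 1000), (14, 28), (16, 18), (18, 103)]
3016 circ 0.48 -0.2753 r 0.0147 zmed 0.0255
shift [ 0.1 -1.1  0.6] turn [ 0.02 -0.    0.11] yaw 60.11 pos [ 0.4806 -0.2761  0.0181] q [ 0.7   0.46 -0.29  1.8   0.16  0.9  -0.19] F [ 0.6  0.3 -0.1] T [-0.05  0.02  0.04] w 0.0381 t 6.12
```

Request:
{"name": "jog_arm", "arguments": {"motion": [[0, 0, 0, 0, 0, 0, -0.3], [0, 0, 0, 0, 0, 0, -0.5], [0, 0, 0, 0, 0, 0, -0.7], [0, 0, 0, 0, 0, 0, -0.7], [0, 0, 0, 0, 0, 0, -0.7]], "grip_force": 25}}

```text
t: 6.75
eef_pos: [0.4807, -0.2761, 0.0183]
tcp_rot: [2.719, 1.573, 0.001]
ft_force: [-1.0, 0.6, 6.2]
gripper_width: 0.0276
finger_force: 24.7
```

```bash
python3 -c "
from h import *
f,W,s=cloud('wrist');tips(W,s)
circ(W,.021,.035,.480,-.2755,.017)
go(.4797,-.2754,.0175,60)"
```

```text
finger z hist [(-30, 99), (-28, 94), (-26, 94), (-24, 91), (-22, 81), (-20, 84), (-18, 71), (-16, 74), (-14, 71), (-12, 71), (-10, 90), (-8, 491), (-6, 174), (-4, 90), (-2, 86), (0, 82), (2, 37), (4, 41), (6, 310), (8, 34), (10, 44), (12, 1003), (14, 70), (16, 7), (18, 119)]
3302 circ 0.48 -0.2755 r 0.0171 zmed 0.0255
shift [ 0.1 -1.2  0.8] turn [ 0.03 -0.    0.11] yaw 60.11 pos [ 0.4807 -0.2761  0.0183] q [ 0.7   0.46 -0.29  1.8   0.16  0.9  -0.19] F [-1.3 -0.1  5.3] T [ 0.12  0.11 -0.03] w 0.0277 t 6.8
```

Request:
{"name": "jog_arm", "arguments": {"motion": [[0, 0, -25, 0, 0, 0, -0.7], [0, 0, -75, 0, 0, 0, -0.7], [15, 0, -125, 0, 0, 0, -0.7], [70, 2, -130, 0, 0, 0, -0.7], [130, 4, -130, 0, 0, 0, -0.7]], "grip_force": 30}}

```text
t: 7.42
eef_pos: [0.5494, -0.1654, 0.1489]
tcp_rot: [2.72, 1.568, 0.001]
ft_force: [0.9, 0.2, -1.0]
gripper_width: 0.0275
finger_force: 29.7
```

Request:
{"name": "jog_arm", "arguments": {"motion": [[55, 2, 0, 0, 0, 0, -0.7], [105, 4, 0, 0, 0, 0, -0.7], [129, 5, 0, 0, 0, 0, -0.7], [129, 5, 0, 0, 0, 0, -0.7], [129, 5, 0, 0, 0, 0, -0.7]]}}

```text
t: 8.05
eef_pos: [0.6167, -0.0571, 0.1473]
tcp_rot: [-2.72, -1.572, 0.002]
ft_force: [-0.7, -0.4, -0.2]
gripper_width: 0.0276
finger_force: 29.8
```

```bash
python3 -c "
from h import *
go(.617,-.056,.15,60)
f,W,s=cloud('wrist');cv2.imwrite('pics/w4.png',f)
circ(W,.012,.026,.617,-.056,.037)
circ(W,.0405,.049,.617,-.056,.032)
circ(W,.02,.024,.617,-.056,.045)
"
```

```text
shift [ 1.1 -0.3 -2.7] turn [-0.04  0.07  0.06] yaw 60.06 pos [ 0.6167 -0.0571  0.1473] q [ 0.34  0.46 -0.41  1.49  0.19  1.23 -0.62] F [-0.7 -0.4 -0.2] T [-0.04  0.05  0.03] w 0.0276 t 8.05
2149 circ 0.617 -0.056 r 0.0371 zmed 0.021
651 circ 0.6139 -0.0556 r 0.0273 zmed 0.0426
1732 circ 0.6136 -0.0546 r 0.0372 zmed 0.0213
```

View pics/w4.png

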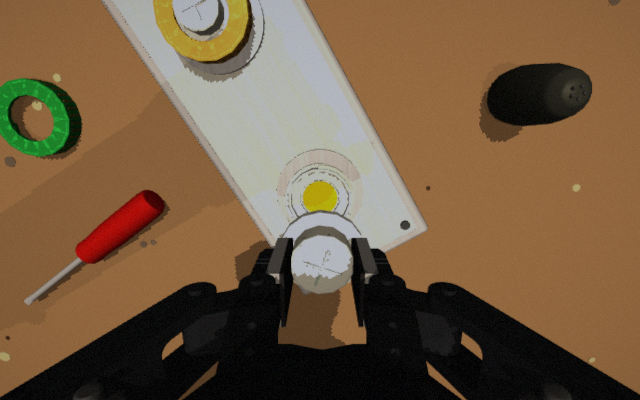

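The wrist view shows the lens held level at (321,260) and the open cell, partly hidden, at (320,197). I back off 40 mm for a clear look and will refit.

Request:
{"name": "jog_arm", "arguments": {"motion": [[-20, 0, 0, 0, 0, 0, -0.7], [-40, 0, 0, 0, 0, 0, -0.7], [-40, 0, 0, 0, 0, 0, -0.7], [-40, 0, 0, 0, 0, 0, -0.7], [-40, 0, 0, 0, 0, 0, -0.7]]}}

```text
t: 8.72
eef_pos: [0.5976, -0.0899, 0.1481]
tcp_rot: [-2.718, -1.575, -0.001]
ft_force: [-1.1, 1.0, -0.7]
gripper_width: 0.0279
finger_force: 29.8
```

```bash
cat >> h.py <<'E'
from scipy.optimize import least_squares
def rim(W,zl,zh,x,y,r0,r1):
    "centre of an annulus with edges r0,r1: fit outer & inner by enclosing + mean radius"
    Q=W.reshape(-1,3); d=np.hypot(Q[:,0]-x,Q[:,1]-y); Q=Q[(Q[:,2]>zl)&(Q[:,2]<zh)&(d>r0-.003)&(d<r1+.003)]
    f=lambda p:np.hypot(Q[:,0]-p[0],Q[:,1]-p[1])-p[2]
    o=least_squares(f,[x,y,(r0+r1)/2],loss="soft_l1",f_scale=.001).x
    print("rim",len(Q),o.round(4),"zmed",np.median(Q[:,2]).round(4)); return o
E
python3 -c "
from h import *
f,W,s=cloud('wrist')
circ(W,.0385,.049,.6139,-.0556,.032)
circ(W,.02,.024,.614,-.056,.04)
o=rim(W,.041,.048,.6139,-.0556,.022,.0245);rim(W,.041,.048,o[0],o[1],.022,.0245)
# lens in hand, tool frame
m=((W-s['eef_pos'])@R.from_rotvec(s['tcp_rot']).as_matrix()).reshape(-1,3); m[:,2]*=-1
circ(m,.004,.013,0,0,.017) if 0 else None
k=m[(abs(m[:,0])<.025)&(abs(m[:,1])<.022)&(m[:,2]<-.0)&(m[:,2]>-.0125)]; print(len(k))
b=m[(abs(m[:,1])<.011)&(m[:,0]<.025)&(m[:,0]>-.02)&(m[:,2]<.012)&(m[:,2]>-.02)]
print('boss x by z',[(z,len(q),q[:,0].min().round(4),q[:,0].max().round(4)) for z in np.arange(-20,14,2) for q in [b[(b[:,2]*1000>=z)&(b[:,2]*1000<z+2)]] if len(q)])
go(.6139,-.0556,.147,60)
"
```

```text
2547 circ 0.6139 -0.0557 r 0.0272 zmed 0.0398
2083 circ 0.6136 -0.0555 r 0.0362 zmed 0.0213
rim 832 [ 0.614  -0.0555  0.0236] zmed 0.0429
rim 832 [ 0.614  -0.0555  0.0236] zmed 0.0429
1621
boss x by z [(np.int64(-14), 3, np.float64(0.0168), np.float64(0.0199)), (np.int64(-12), 46, np.float64(0.0167), np.float64(0.0209)), (np.int64(-10), 110, np.float64(0.0092), np.float64(0.0211)), (np.int64(-8), 644, np.float64(0.0073), np.float64(0.021)), (np.int64(-6), 73, np.float64(0.0076), np.float64(0.0205)), (np.int64(-4), 73, np.float64(0.0079), np.float64(0.0146)), (np.int64(-2), 72, np.float64(0.0072), np.float64(0.0146)), (np.int64(0), 72, np.float64(0.0072), np.float64(0.0146)), (np.int64(2), 82, np.float64(0.007), np.float64(0.0148)), (np.int64(4), 260, np.float64(-0.0138), np.float64(0.0148)), (np.int64(6), 1876, np.float64(-0.0131), np.float64(0.0144)), (np.int64(8), 465, np.float64(-0.0101), np.float64(0.0129)), (np.int64(10), 4, np.float64(-0.0007), np.float64(0.0064))]
shift [37.8 -2.9  1. ] turn [ 0.   -0.03  0.18] yaw 60.18 pos [ 0.5976 -0.0898  0.148 ] q [ 0.4   0.43 -0.4   1.54  0.17  1.21 -0.55] F [0.7 0.2 0. ] T [ 0.02  0.   -0.04] w 0.0275 t 8.78
```

Request:
{"name": "jog_arm", "arguments": {"motion": [[20, -1, 10, 0, 0, 0, -0.7], [38, -2, 40, 0, 0, 0, -0.7], [38, -2, 70, 0, 0, 0, -0.7], [38, -2, 78, 0, 0, 0, -0.7], [38, -2, 78, 0, 0, 0, -0.7]]}}

```text
t: 9.4
eef_pos: [0.6146, -0.0558, 0.0695]
tcp_rot: [-2.718, -1.574, 0.001]
ft_force: [-0.3, 0.8, -1.2]
gripper_width: 0.0272
finger_force: 29.8
```

Request:
{"name": "jog_arm", "arguments": {"motion": [[0, 0, 0, 0, 0, 0, -0.7], [0, 0, 0, 0, 0, 0, -0.7], [0, 0, 0, 0, 0, 0, -0.7], [0, 0, 0, 0, 0, 0, -0.7], [0, 0, 0, 0, 0, 0, -0.7]]}}

```text
t: 10.02
eef_pos: [0.6146, -0.0567, 0.07]
tcp_rot: [-2.719, -1.573, -0.0]
ft_force: [-0.0, -0.8, 0.1]
gripper_width: 0.0274
finger_force: 29.8
```

```bash
python3 -c "
from h import *
go(.6148,-.0561,.07,60)
f,W,s=cloud('wrist')
circ(W,.0205,.024,.614,-.056,.04);circ(W,.0385,.048,.614,-.056,.032)
"
```

```text
shift [ 0.6 -0.1  0. ] turn [ 0.   -0.    0.11] yaw 60.11 pos [ 0.6146 -0.0567  0.07  ] q [ 0.33  0.53 -0.4   1.58  0.22  1.08 -0.64] F [-0.  -0.8  0.1] T [0.04 0.01 0.01] w 0.0274 t 10.03
2823 circ 0.6139 -0.0554 r 0.0361 zmed 0.0213
2078 circ 0.6141 -0.0552 r 0.0272 zmed 0.0401
```

Request:
{"name": "jog_arm", "arguments": {"motion": [[0.7, 0, 4, 0, 0, 0, -0.7], [0.7, 0, 8, 0, 0, 0, -0.7], [0.7, 0, 11, 0, 0, 0, -0.7], [0.7, 0, 13, 0, 0, 0, -0.7], [0.7, 0, 15, 0, 0, 0, -0.7]], "grip_force": 25}}

```text
t: 10.7
eef_pos: [0.615, -0.056, 0.0548]
tcp_rot: [-2.719, -1.573, -0.0]
ft_force: [0.8, 0.6, 0.0]
gripper_width: 0.0271
finger_force: 29.8
```

```bash
python3 -c "
from h import *
go(.6149,-.0560,.0523,60)
"
```

```text
shift [-0.  -0.1  2.5] turn [ 0.   -0.01  0.11] yaw 60.11 pos [ 0.615  -0.056   0.0548] q [ 0.33  0.54 -0.39  1.59  0.23  1.05 -0.65] F [0.8 0.6 0. ] T [ 0.02 -0.04  0.  ] w 0.0271 t 10.7
```

Already 1.5 mm inside the rim with no force. I continue slowly to the gasket.

Request:
{"name": "jog_arm", "arguments": {"motion": [[0, 0, 0.8, 0, 0, 0, -0.7], [0, 0, 1.5, 0, 0, 0, -0.7], [0, 0, 2.2, 0, 0, 0, -0.7], [0, 0, 2.7, 0, 0, 0, -0.7], [0, 0, 2.7, 0, 0, 0, -0.7]]}}

```text
t: 11.32
eef_pos: [0.615, -0.0561, 0.0524]
tcp_rot: [2.719, 1.573, 0.0]
ft_force: [-0.4, 0.2, 0.9]
gripper_width: 0.0274
finger_force: 29.9
```

Request:
{"name": "jog_arm", "arguments": {"motion": [[0, 0, 0.4, 0, 0, 0, -0.7], [0, 0, 0.8, 0, 0, 0, -0.7], [0, 0, 0.8, 0, 0, 0, -0.7], [0, 0, 0.8, 0, 0, 0, -0.7], [0, 0, 0.8, 0, 0, 0, -0.7]]}}

```text
t: 11.95
eef_pos: [0.615, -0.056, 0.0521]
tcp_rot: [2.719, 1.573, 0.0]
ft_force: [-3.7, 0.2, 6.3]
gripper_width: 0.0274
finger_force: 30.3
```

Contact is 6 N at the expected height, so the lens is on the gasket. I release and rise.

Request:
{"name": "jog_arm", "arguments": {"motion": [[0, 0, 0, 0, 0, 0, -0.2], [0, 0, 0, 0, 0, 0, 0.0], [0, 0, 0, 0, 0, 0, 0.0], [0, 0, -15, 0, 0, 0, 0.0], [0, 0, -50, 0, 0, 0, 0.0]]}}

```text
t: 12.58
eef_pos: [0.6139, -0.056, 0.1012]
tcp_rot: [-2.717, -1.573, 0.004]
ft_force: [0.1, -1.0, -0.4]
gripper_width: 0.0426
finger_force: 0.0
```

Request:
{"name": "jog_arm", "arguments": {"motion": [[0, 0, -40, 0, 0, 0, 0.5], [-20, 0, -50, 0, 0, 0, 1], [-40, 0, -50, 0, 0, 0, 1], [-40, 0, -50, 0, 0, 0, 1], [-40, 0, -50, 0, 0, 0, 1]]}}

```text
t: 13.2
eef_pos: [0.5943, -0.0907, 0.1502]
tcp_rot: [-2.718, -1.572, 0.002]
ft_force: [0.4, 0.9, -0.7]
gripper_width: 0.0851
finger_force: 0.0
```

```bash
python3 -c "
from h import *
f,W,s=cloud('wrist')
circ(W,.056,.066,.614,-.0555,.03)
Q=W.reshape(-1,3); d=np.hypot(Q[:,0]-.614,Q[:,1]+.0555)
for a,b in ((0,.012),(.016,.0195),(.0228,.024),(.03,.035)):
  q=Q[(d>a)&(d<b)&(Q[:,2]>.01)]; A=np.c_[q[:,0]-.614,q[:,1]+.0555,np.ones(len(q))]
  print(a,b,len(q),np.median(q[:,2]).round(4),np.linalg.lstsq(A,q[:,2],rcond=None)[0].round(4))
go(.452,.246,.15,60)
"
```

```text
1295 circ 0.614 -0.0553 r 0.0146 zmed 0.0595
0 0.012 935 0.0598 [-0.0073 -0.0045  0.0598]
0.016 0.0195 711 0.0452 [-0.0004 -0.0025  0.0452]
0.0228 0.024 612 0.0443 [-1.7917 -3.6527  0.098 ]
0.03 0.035 10152 0.2277 [-1.9098 -3.4116  0.1085]
shift [ 220.5 -291.     0.9] turn [-0.11 -0.    0.14] yaw 60.14 pos [ 0.5946 -0.0901  0.1504] q [ 0.4   0.42 -0.41  1.54  0.17  1.22 -0.55] F [ 0.7  0.2 -0.5] T [ 0.02 -0.01  0.02] w 0.085 t 13.25
```

The lens is seated level and centred. Next is the ring, with the tool turning counterclockwise to leave room for the screwing (clockwise decreases q7).

Request:
{"name": "jog_arm", "arguments": {"motion": [[35, -46, 0, 0, 0, -10, 1], [72, -95, 0, 0, 0, -20, 1], [108, -143, 0, 0, 0, -30, 1], [144, -190, 0, 0, 0, -40, 1], [180, -238, 0, 0, 0, -50, 1]]}}

```text
t: 13.88
eef_pos: [0.4771, 0.1863, 0.1512]
tcp_rot: [-1.79, -2.581, -0.0]
ft_force: [0.9, 0.2, -0.1]
gripper_width: 0.0853
finger_force: 0.0
```

```bash
python3 -c "
from h import *
go(.452,.246,.15,180)
"
```

```text
shift [64.7 -2.6  1.3] turn [ 1.000e-02 -2.000e-02 -6.949e+01] yaw 110.51 pos [0.4771 0.1863 0.1512] q [ 0.17  0.28 -0.71  1.77  0.19  1.17 -0.24] F [ 0.9  0.2 -0.1] T [ 0.04 -0.1  -0.01] w 0.0853 t 13.88
```

Request:
{"name": "jog_arm", "arguments": {"motion": [[20, -1, 1, 0, 0, -10, 1], [40, -2, 1, 0, 0, -20, 1], [55, -2, 1, 0, 0, -30, 1], [60, -2, 1, 0, 0, -40, 1], [60, -2, 1, 0, 0, -50, 1]]}}

```text
t: 14.5
eef_pos: [0.4549, 0.2411, 0.1501]
tcp_rot: [-0.529, -3.096, -0.001]
ft_force: [0.1, -0.4, -0.3]
gripper_width: 0.0856
finger_force: 0.0
```

Request:
{"name": "jog_arm", "arguments": {"motion": [[0, 0, 0, 0, 0, -10, 1], [0, 0, 0, 0, 0, -19.5, 1], [0, 0, 10, 0, 0, -19.5, 1], [0, 0, 20, 0, 0, -19.5, 1], [0, 0, 20, 0, 0, -19.5, 1]]}}

```text
t: 15.12
eef_pos: [0.455, 0.2393, 0.1291]
tcp_rot: [-0.013, -3.139, 0.001]
ft_force: [0.1, -0.6, 1.2]
gripper_width: 0.0857
finger_force: 0.0
```

```bash
python3 -c "
from h import *
go(.452,.246,.13,180)
f,W,s=cloud('wrist');cv2.imwrite('pics/w5.png',f[:, 100:540]);tips(W,s)
circ(W,.014,.024,.452,.246,.045)
o=rim(W,.016,.024,.452,.246,.018,.0305);o=rim(W,.016,.024,o[0],o[1],.018,.0305)
Q=W.reshape(-1,3);Q=Q[(Q[:,2]>.0165)&(Q[:,2]<.024)];a=np.degrees(np.arctan2(Q[:,1]-o[1],Q[:,0]-o[0]));d=np.hypot(Q[:,1]-o[1],Q[:,0]-o[0])
k=d<.034;a=a[k];d=d[k]
b=(a%22.5)//2.5
print([round(np.percentile(d[b==i],97)*1000,2) for i in range(9)], 'phase deg 1.25+2.5i; min=flat')
"
```

```text
shift [ 3.1  6.7 -0.9] turn [-0.04 -0.13 -0.49] yaw 179.51 pos [0.455  0.2393 0.1291] q [ 0.22  0.37 -0.93  1.78  0.32  1.15  0.76] F [ 0.1 -0.6  1.2] T [ 0.04 -0.02  0.02] w 0.0857 t 15.12
finger z hist [(-30, 144), (-28, 130), (-26, 121), (-24, 122), (-22, 104), (-20, 110), (-18, 110), (-16, 86), (-14, 99), (-12, 40), (-10, 14), (-8, 0), (-6, 0), (-4, 0), (-2, 0), (0, 0), (2, 0), (4, 0), (6, 0), (8, 0), (10, 0), (12, 0), (14, 0), (16, 0), (18, 0)]
3115 circ 0.4488 0.2464 r 0.031 zmed 0.0191
rim 3053 [0.4486 0.2463 0.025 ] zmed 0.0191
rim 3092 [0.4484 0.2463 0.025 ] zmed 0.0191
[np.float64(30.05), np.float64(30.28), np.float64(30.37), np.float64(30.66), np.float64(30.24), np.float64(30.16), np.float64(30.17), np.float64(30.05), np.float64(30.17)] phase deg 1.25+2.5i; min=flat
```

View pics/w5.png

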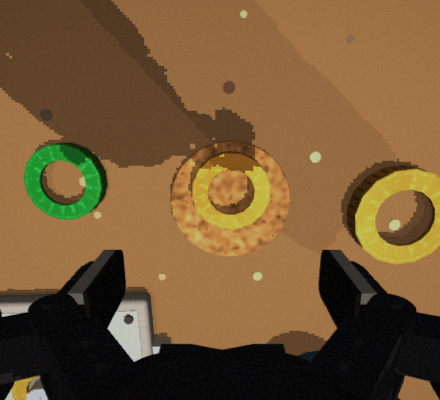

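The wrist view (crop) shows the ring on its cork at (231,190), lying between the green ring (65,181) and the large brass one (403,215). It measures 62 mm across corners at (0.4487, 0.2464).

Request:
{"name": "jog_arm", "arguments": {"motion": [[3, 4, 30, 0, 0, 2, 0.65], [6, 8, 60, 0, 0, 2, 0.65], [6, 8, 80, 0, 0, 2, 0.65], [6, 8, 80, 0, 0, 2, 0.65], [6, 8, 80, 0, 0, 2, 0.65]]}}

```text
t: 15.8
eef_pos: [0.4506, 0.248, 0.0514]
tcp_rot: [0.066, 3.14, 0.001]
ft_force: [0.8, 0.8, 0.7]
gripper_width: 0.0705
finger_force: 0.0
```

```bash
python3 -c "
from h import *
go(.4487,.2474,.013,177.5)
f,W,s=cloud('wrist');tips(W,s)
circ(W,.014,.024,.4487,.2464,.033)
o=rim(W,.016,.024,.4487,.2464,.018,.0305)
Q=W.reshape(-1,3);Q=Q[(Q[:,2]>.0165)&(Q[:,2]<.024)];a=np.degrees(np.arctan2(Q[:,1]-o[1],Q[:,0]-o[0]));d=np.hypot(Q[:,1]-o[1],Q[:,0]-o[0])
k=d<.034;a=a[k];d=d[k]
b=(a%22.5)//2.5
print([round(np.percentile(d[b==i],98)*1000,2) for i in range(9)])
"
```

```text
shift [ 1.9 -0.7 38.4] turn [0.05 0.06 0.09] yaw 177.59 pos [0.4506 0.248  0.0514] q [ 0.14  0.47 -0.87  1.86  0.42  1.    0.63] F [0.8 0.8 0.7] T [ 0.01  0.03 -0.03] w 0.0705 t 15.8
finger z hist [(-30, 168), (-28, 147), (-26, 157), (-24, 134), (-22, 127), (-20, 124), (-18, 113), (-16, 125), (-14, 106), (-12, 95), (-10, 84), (-8, 68), (-6, 21), (-4, 5), (-2, 0), (0, 0), (2, 0), (4, 0), (6, 0), (8, 0), (10, 0), (12, 0), (14, 0), (16, 0), (18, 0)]
6078 circ 0.4487 0.2464 r 0.0311 zmed 0.0191
rim 5999 [0.4483 0.2464 0.025 ] zmed 0.0191
[np.float64(30.27), np.float64(30.46), np.float64(30.57), np.float64(30.7), np.float64(30.51), np.float64(30.47), np.float64(30.18), np.float64(30.15), np.float64(30.23)]
```

Request:
{"name": "jog_arm", "arguments": {"motion": [[1.5, -0.7, 15, 0, 0, 0, 0.65], [1.9, -0.7, 30, 0, 0, 0, 0.65], [1.9, -0.7, 40, 0, 0, 0, 0.65], [1.9, -0.7, 44, 0, 0, 0, 0.65], [1.9, -0.7, 44, 0, 0, 0, 0.65]]}}

```text
t: 16.48
eef_pos: [0.4478, 0.2471, 0.0062]
tcp_rot: [-0.065, -3.14, -0.0]
ft_force: [-0.3, -0.1, 0.7]
gripper_width: 0.0701
finger_force: 0.0
```

```bash
python3 -c "
from h import *
go(.4487,.2474,.007,177.5)
f,W,s=cloud('wrist');tips(W,s)
circ(W,.014,.024,.4487,.2464,.033)
"
```

```text
shift [-0.9  0.3 -0.8] turn [ 0.   -0.03  0.13] yaw 177.63 pos [0.4478 0.2471 0.0062] q [ 0.1   0.53 -0.82  1.9   0.48  0.92  0.58] F [-0.3 -0.1  0.7] T [ 0.09  0.01 -0.03] w 0.0701 t 16.48
finger z hist [(-30, 163), (-28, 158), (-26, 147), (-24, 138), (-22, 133), (-20, 133), (-18, 116), (-16, 143), (-14, 800), (-12, 143), (-10, 86), (-8, 65), (-6, 26), (-4, 6), (-2, 29), (0, 778), (2, 48), (4, 11), (6, 221), (8, 8), (10, 0), (12, 0), (14, 0), (16, 0), (18, 0)]
10326 circ 0.4489 0.2465 r 0.0314 zmed 0.0191
```

Request:
{"name": "jog_arm", "arguments": {"motion": [[-1, 0.2, -0.5, 0, 0, 0, 0.65], [-1, 0.2, -0.5, 0, 0, 0, 0.5], [-1, 0.2, -0.5, 0, 0, 0, 0.3], [-1, 0.2, -0.5, 0, 0, 0, 0.2], [-1, 0.2, -0.5, 0, 0, 0, 0.2]], "grip_force": 40}}

```text
t: 17.15
eef_pos: [0.4493, 0.2473, 0.0076]
tcp_rot: [0.066, 3.14, 0.0]
ft_force: [-1.3, -0.9, 5.2]
gripper_width: 0.0592
finger_force: 42.5
```

```bash
python3 -c "
from h import *
go(.4487,.2474,.007,177.5)
f,W,s=cloud('wrist');tips(W,s)
circ(W,.014,.024,.4487,.2464,.033);rim(W,.016,.024,.4487,.2464,.018,.0305)
"
```

```text
shift [0.7 0.1 0.6] turn [0.01 0.06 0.11] yaw 177.61 pos [0.4493 0.2473 0.0076] q [ 0.1   0.53 -0.82  1.9   0.48  0.92  0.58] F [-1.3 -0.9  5.2] T [-0.26  0.25 -0.07] w 0.0592 t 17.15
finger z hist [(-30, 160), (-28, 147), (-26, 134), (-24, 143), (-22, 129), (-20, 123), (-18, 115), (-16, 112), (-14, 237), (-12, 691), (-10, 88), (-8, 87), (-6, 73), (-4, 36), (-2, 8), (0, 185), (2, 788), (4, 6), (6, 35), (8, 144), (10, 0), (12, 0), (14, 0), (16, 0), (18, 0)]
10458 circ 0.448 0.2464 r 0.0328 zmed 0.0191
rim 10277 [0.448  0.2473 0.0251] zmed 0.0191
```

Request:
{"name": "jog_arm", "arguments": {"motion": [[0, 0, -20, 0, 0, 0, 0.2], [0, 0, -60, 0, 0, 0, 0.2], [0, 0, -110, 0, 0, 0, 0.2], [0, 0, -120, 0, 0, 0, 0.2], [0, 0, -120, 0, 0, 0, 0.2]], "grip_force": 50}}

```text
t: 17.82
eef_pos: [0.4494, 0.2472, 0.128]
tcp_rot: [0.066, 3.139, 0.0]
ft_force: [-0.3, -0.1, -0.9]
gripper_width: 0.059
finger_force: 55.0
```

```bash
cat >> h.py <<'E'
def ringtool(W,s,c=(0,0)):
    m=((W-s['eef_pos'])@R.from_rotvec(s['tcp_rot']).as_matrix()).reshape(-1,3)
    for _ in range(4):
        d=np.hypot(m[:,0]-c[0],m[:,1]-c[1]); q=m[(d>.0165)&(d<.0285)&(m[:,2]>-.02)&(m[:,2]<0)]
        a=np.arctan2(q[:,1]-c[1],q[:,0]-c[0]); rr=np.hypot(q[:,0]-c[0],q[:,1]-c[1]); b=((a+np.pi)/(2*np.pi)*36).astype(int)%36
        e=np.array([[np.percentile(rr[b==i],3),(i+.5)*10-180] for i in range(36) if (b==i).sum()>15])
        t=np.radians(e[:,1]); X=c[0]+e[:,0]*np.cos(t); Y=c[1]+e[:,0]*np.sin(t)
        o=least_squares(lambda p:np.hypot(X-p[0],Y-p[1])-p[2],[*c,.018],loss="soft_l1",f_scale=.0005).x; c=o[:2]
    print("ring in tool (x,y,r) mm",(o*1000).round(2),len(e),"z",np.median(q[:,2]).round(4))
E
python3 -c "
from h import *
f,W,s=cloud('wrist');ringtool(W,s)
go(.614,-.0555,.128,180)
"
```

```text
ring in tool (x,y,r) mm [ 9.500e-01 -1.000e-02  1.826e+01] 36 z -0.0113
shift [-177.7 -295.    -1. ] turn [-0.03  0.01 -2.4 ] yaw 177.6 pos [0.4489 0.2467 0.1268] q [ 0.21  0.37 -0.93  1.79  0.32  1.14  0.7 ] F [-1.  -0.7 -1.8] T [-0.02  0.05 -0.  ] w 0.0588 t 17.88
```

Request:
{"name": "jog_arm", "arguments": {"motion": [[-31, -51, 0, 0, 0, 0, 0.2], [-62, -102, 0, 0, 0, 0, 0.2], [-93, -153, 0, 0, 0, 0, 0.2], [-124, -204, 0, 0, 0, -1, 0.2], [-155, -256, 0, 0, 0, -2, 0.2]]}}

```text
t: 18.5
eef_pos: [0.5929, -0.0169, 0.1251]
tcp_rot: [-0.009, -3.139, -0.0]
ft_force: [0.6, 0.8, -0.3]
gripper_width: 0.0588
finger_force: 55.0
```

```bash
python3 -c "
from h import *
go(.615,-.0555,.11,180)
"
```

```text
shift [-22.4 -38.5  15. ] turn [ 0.01 -0.16 -0.33] yaw 179.67 pos [ 0.5929 -0.0169  0.1251] q [ 0.56  0.52 -0.8   1.58  0.39  1.21  1.26] F [ 0.6  0.8 -0.3] T [ 0.08 -0.02  0.01] w 0.0588 t 18.5
```

Request:
{"name": "jog_arm", "arguments": {"motion": [[-15, -25, 8, 0, 0, 0, 0.2], [-22, -38, 25, 0, 0, 0, 0.2], [-22, -38, 45, 0, 0, 0, 0.2], [-22, -38, 50, 0, 0, 0, 0.2], [-22, -38, 50, 0, 0, 0, 0.2]]}}

```text
t: 19.12
eef_pos: [0.6142, -0.0513, 0.0765]
tcp_rot: [-0.006, -3.14, -0.001]
ft_force: [-0.7, 0.1, -0.5]
gripper_width: 0.0589
finger_force: 55.0
```

```bash
python3 -c "
from h import *
f,W,s=cloud('wrist');ringtool(W,s,(.001,0))
m=((W-s['eef_pos'])@R.from_rotvec(s['tcp_rot']).as_matrix()).reshape(-1,3)
q=m[(np.hypot(m[:,0]-.001,m[:,1])<.0165)&(m[:,2]>.004)&(W.reshape(-1,3)[:,2]>.055)];print(len(q),cv2.minEnclosingCircle(q[:,:2].astype(np.float32)) if len(q) else '', q[:,2].mean() if len(q) else '')
circ(W,.034,.048,.614,-.0555,.03);circ(W,.02,.024,.614,-.0555,.038)
go(.615,-.0555,.075,180)
cv2.imwrite('pics/w6.png',f[:,100:540])
"
```

```text
ring in tool (x,y,r) mm [ 0.97  0.1  18.27] 36 z -0.0112
1464 ((-0.0008554490050300956, -0.002946358872577548), 0.013378603383898735) 0.016818918724824775
1499 circ 0.6145 -0.0556 r 0.0276 zmed 0.0421
2491 circ 0.6143 -0.0558 r 0.0362 zmed 0.0212
shift [-0.3 -3.9  2.3] turn [ 0.02  0.01 -0.26] yaw 179.74 pos [ 0.6148 -0.0516  0.0773] q [ 0.57  0.61 -0.76  1.56  0.44  1.15  1.29] F [ 0.2 -0.1 -0.2] T [-0.01 -0.03  0.01] w 0.0589 t 19.18
```

View pics/w6.png

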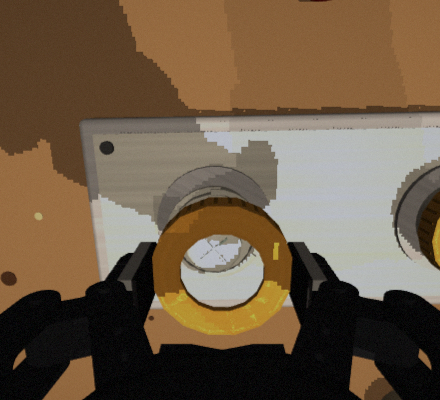

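The ring is held level at (222,265), with the lens visible through its opening at (215,250). I need about 4 mm more in tool y.

Request:
{"name": "jog_arm", "arguments": {"motion": [[-0.5, -2, 0, 0, 0, 0, 0.2], [-0.5, -4, 0, 0, 0, 0, 0.2], [-0.5, -4, 0, 0, 0, 0, 0.2], [-0.5, -4, 0, 0, 0, 0, 0.2], [-0.5, -4, 0, 0, 0, 0, 0.2]]}}

```text
t: 19.8
eef_pos: [0.6154, -0.0572, 0.0769]
tcp_rot: [0.011, 3.142, 0.0]
ft_force: [-0.4, 0.4, -0.0]
gripper_width: 0.0591
finger_force: 55.0
```

```bash
cat > chk.py <<'E'
from h import *
import sys
f,W,s=cloud('wrist');ringtool(W,s,(.001,0))
m=((W-s['eef_pos'])@R.from_rotvec(s['tcp_rot']).as_matrix()).reshape(-1,3)
wz=W.reshape(-1,3)
q=m[(np.hypot(m[:,0]-.001,m[:,1])<.025)&(wz[:,2]>.0565)&(wz[:,2]<.0625)&(m[:,2]>float(sys.argv[1]))];
if len(q): print("boss in tool",len(q),(np.array(cv2.minEnclosingCircle(q[:,:2].astype(np.float32))[0])*1000).round(2),(cv2.minEnclosingCircle(q[:,:2].astype(np.float32))[1]*1000))
circ(W,.034,.048,.614,-.0555,.03);circ(W,.02,.024,.614,-.0555,.038)
go(.6154,-.0558,.07,180)
E
python3 chk.py .004
```

```text
ring in tool (x,y,r) mm [ 0.97  0.06 18.24] 36 z -0.0112
boss in tool 1426 [-0.34  1.47] 14.05009813606739
1586 circ 0.6144 -0.0558 r 0.0276 zmed 0.042
2550 circ 0.6144 -0.0548 r 0.0369 zmed 0.0212
shift [0.  1.4 6.9] turn [ 0.01  0.   -0.39] yaw 179.61 pos [ 0.6154 -0.0572  0.0769] q [ 0.58  0.61 -0.75  1.56  0.44  1.15  1.29] F [-0.2 -0.1 -0.4] T [0.02 0.02 0.05] w 0.0592 t 19.85
```

Request:
{"name": "jog_arm", "arguments": {"motion": [[0, 1.2, 5, 0, 0, 0, 0.2], [0, 1.3, 10, 0, 0, 0, 0.2], [0, 1.3, 16, 0, 0, 0, 0.2], [0, 1.3, 19, 0, 0, 0, 0.2], [0, 1.3, 19, 0, 0, 0, 0.2]]}}

```text
t: 20.48
eef_pos: [0.6152, -0.0559, 0.0575]
tcp_rot: [-0.011, -3.141, -0.0]
ft_force: [0.3, -0.2, 0.2]
gripper_width: 0.059
finger_force: 55.0
```

```bash
python3 chk.py -.1
```

```text
ring in tool (x,y,r) mm [ 0.96  0.11 18.24] 36 z -0.0112
boss in tool 2684 [1.04 0.59] 14.664708636701107
1153 circ 0.6143 -0.0561 r 0.0275 zmed 0.0431
2886 circ 0.6143 -0.056 r 0.0361 zmed 0.0212
shift [ -0.    0.1 -12.2] turn [ 0.01 -0.01 -0.39] yaw 179.61 pos [ 0.6154 -0.0559  0.0578] q [ 0.57  0.63 -0.74  1.58  0.46  1.12  1.28] F [ 0.3  0.3 -0.4] T [ 0.02 -0.01 -0.  ] w 0.0587 t 20.52
```

Request:
{"name": "jog_arm", "arguments": {"motion": [[0, 0, 4, 0, 0, 0, 0.2], [0, 0, 8, 0, 0, 0, 0.2], [0, 0, 10, 0, 0, 0, 0.2], [0, 0, 11.5, 0, 0, 0, 0.2], [0, 0, 13, 0, 0, 0, 0.2]]}}

```text
t: 21.15
eef_pos: [0.6155, -0.0559, 0.0449]
tcp_rot: [0.011, 3.141, 0.0]
ft_force: [0.5, 0.5, -0.4]
gripper_width: 0.059
finger_force: 55.0
```

Request:
{"name": "jog_arm", "arguments": {"motion": [[0, 0, 0.7, 0, 0, 0, 0.2], [0, 0, 1.4, 0, 0, 0, 0.2], [0, 0, 2, 0, 0, 0, 0.2], [0, 0, 2, 0, 0, 0, 0.2], [0, 0, 2, 0, 0, 0, 0.2]]}}

```text
t: 21.78
eef_pos: [0.6154, -0.0559, 0.043]
tcp_rot: [0.011, 3.141, 0.0]
ft_force: [0.0, -0.1, -0.5]
gripper_width: 0.0593
finger_force: 55.0
```

Request:
{"name": "jog_arm", "arguments": {"motion": [[0, 0, 0.7, 0, 0, 0, 0.2], [0, 0, 1.4, 0, 0, 0, 0.2], [0, 0, 2, 0, 0, 0, 0.2], [0, 0, 2, 0, 0, 0, 0.2], [0, 0, 2, 0, 0, 0, 0.2]]}}

```text
t: 22.4
eef_pos: [0.6157, -0.0559, 0.0422]
tcp_rot: [0.011, 3.141, -0.001]
ft_force: [-6.1, -0.4, 10.1]
gripper_width: 0.0587
finger_force: 56.1
```

Request:
{"name": "jog_arm", "arguments": {"motion": [[0, 0, 0.5, 0, 0, 0, 0.2], [0, 0, 1, 0, 0, 0, 0.2], [0, 0, 1.5, 0, 0, 0, 0.2], [0, 0, 1.5, 0, 0, 0, 0.2], [0, 0, 1.5, 0, 0, 0, 0.2]]}}

```text
t: 23.02
eef_pos: [0.6158, -0.0559, 0.042]
tcp_rot: [0.011, 3.14, -0.002]
ft_force: [-9.6, -0.4, 19.2]
gripper_width: 0.0588
finger_force: 57.2
```

Contact at 14.6 mm above the seat, within the 10–17 mm range, so the lugs are on the thread. I ease the press and turn clockwise, following the lead (0.05 mm/deg) about the ring's axis.

Request:
{"name": "jog_arm", "arguments": {"motion": [[0.03, -0.2, -1.2, 0, 0, 10, 0.2], [0.1, -0.3, -0.7, 0, 0, 20, 0.2], [0.2, -0.5, -0.2, 0, 0, 30, 0.2], [0.2, -0.5, -0.2, 0, 0, 30, 0.2], [0.2, -0.5, -0.2, 0, 0, 30, 0.2]]}}

```text
t: 23.65
eef_pos: [0.6157, -0.056, 0.0407]
tcp_rot: [0.823, 3.031, 0.0]
ft_force: [-3.8, 0.5, 7.8]
gripper_width: 0.059
finger_force: 55.7
```

```bash
cat > st.py <<'E'
from h import *
s=monitor.read_state(); m=R.from_rotvec(s["tcp_rot"]).as_matrix(); c=s["eef_pos"]+m@[.00096,.0001,0]
print("ring",c.round(4),"top-seat",round((c[2]-.0016+.014-.040)*1000,2),"yaw",round(np.degrees(np.arctan2(m[1,0],m[0,0])),2),"F",s["ft_force"].round(1),"T",s["wrist_torque"].round(3),"q7",s["q"][6].round(2),"ff",round(s["finger_force"],1),"w",round(s["gripper_width"],4),"t",round(s["t"],2))
E
python3 st.py
```

```text
ring [ 0.6149 -0.0554  0.0407] top-seat 13.13 yaw 149.62 F [-3.8  0.5  7.8] T [ 0.103  0.631 -0.155] q7 0.8 ff 55.7 w 0.059 t 23.65
```

Request:
{"name": "jog_arm", "arguments": {"motion": [[0.5, -0.4, 0.5, 0, 0, 10, 0.2], [0.5, -0.6, 1, 0, 0, 20, 0.2], [0.6, -0.7, 1.5, 0, 0, 30, 0.2], [0.6, -0.7, 1.5, 0, 0, 30, 0.2], [0.6, -0.7, 1.5, 0, 0, 30, 0.2]]}}

```text
t: 24.28
eef_pos: [0.6152, -0.056, 0.0393]
tcp_rot: [1.578, 2.715, 0.002]
ft_force: [-1.2, 0.9, 6.6]
gripper_width: 0.0593
finger_force: 55.7
```

```bash
python3 st.py;python3 st.py
```

```text
ring [ 0.6148 -0.0552  0.0393] top-seat 11.69 yaw 119.67 F [-1.2  0.9  6.6] T [ 0.209  0.201 -0.114] q7 0.33 ff 55.7 w 0.0593 t 24.27
ring [ 0.6148 -0.0552  0.0393] top-seat 11.69 yaw 119.67 F [-1.2  0.9  6.6] T [ 0.209  0.201 -0.114] q7 0.33 ff 55.7 w 0.0593 t 24.27
```

Request:
{"name": "jog_arm", "arguments": {"motion": [[0.2, -0.1, 0.5, 0, 0, 10, 0.2], [0.3, -0.2, 1, 0, 0, 20, 0.2], [0.4, -0.3, 1.5, 0, 0, 30, 0.2], [0.4, -0.3, 1.5, 0, 0, 30, 0.2], [0.4, -0.3, 1.5, 0, 0, 30, 0.2]]}}

```text
t: 24.9
eef_pos: [0.615, -0.056, 0.0373]
tcp_rot: [2.223, 2.218, 0.003]
ft_force: [3.9, 1.2, 2.9]
gripper_width: 0.0589
finger_force: 55.4
```

```bash
python3 st.py
```

```text
ring [ 0.6151 -0.055   0.0373] top-seat 9.72 yaw 89.87 F [3.9 1.2 2.9] T [ 0.519 -0.79  -0.12 ] q7 -0.14 ff 55.4 w 0.0589 t 24.9
```

Rotation about the TCP itself fits better, since the side force reversed. I make a small correction and go on with finer steps.

Request:
{"name": "jog_arm", "arguments": {"motion": [[0, 0.5, 0.2, 0, 0, 4, 0.2], [0, 0.5, 0.4, 0, 0, 8, 0.2], [0, 0.5, 0.6, 0, 0, 12, 0.2], [0, 0.5, 0.6, 0, 0, 12, 0.2], [0, 0.5, 0.6, 0, 0, 12, 0.2]]}}

```text
t: 25.52
eef_pos: [0.6149, -0.0558, 0.0366]
tcp_rot: [2.445, 1.973, 0.002]
ft_force: [1.2, 3.4, 5.3]
gripper_width: 0.0591
finger_force: 55.5
```

```bash
python3 st.py
```

```text
ring [ 0.6152 -0.0548  0.0366] top-seat 8.98 yaw 77.82 F [1.2 3.4 5.3] T [ 0.733 -0.398 -0.038] q7 -0.34 ff 55.5 w 0.0591 t 25.52
```

Request:
{"name": "jog_arm", "arguments": {"motion": [[0.3, 0, 0.1, 0, 0, 3, 0.2], [0.3, 0, 0.3, 0, 0, 6, 0.2], [0.3, 0, 0.5, 0, 0, 10, 0.2], [0.3, 0, 0.5, 0, 0, 10, 0.2], [0.3, 0, 0.5, 0, 0, 10, 0.2]]}}

```text
t: 26.15
eef_pos: [0.6151, -0.0558, 0.0365]
tcp_rot: [2.607, 1.752, 0.002]
ft_force: [0.3, 2.6, 8.9]
gripper_width: 0.0591
finger_force: 55.9
```

```bash
python3 st.py
```

```text
ring [ 0.6155 -0.055   0.0365] top-seat 8.85 yaw 67.79 F [0.3 2.6 8.9] T [ 0.518 -0.104 -0.076] q7 -0.49 ff 55.9 w 0.0591 t 26.15
```

The ring has stopped sinking, so it is on the glass. I keep turning in small steps without further push, watching the torque.

Request:
{"name": "jog_arm", "arguments": {"motion": [[0.3, 0, -0.2, 0, 0, 3, 0.2], [0.3, 0, -0.2, 0, 0, 6, 0.2], [0.3, 0, -0.2, 0, 0, 8, 0.2], [0.3, 0, -0.2, 0, 0, 8, 0.2], [0.3, 0, -0.2, 0, 0, 8, 0.2]]}}

```text
t: 26.78
eef_pos: [0.6151, -0.0558, 0.0365]
tcp_rot: [2.723, 1.565, 0.002]
ft_force: [1.2, 2.6, 7.0]
gripper_width: 0.0592
finger_force: 55.8
```

```bash
python3 st.py
```

```text
ring [ 0.6157 -0.0551  0.0365] top-seat 8.88 yaw 59.79 F [1.2 2.6 7. ] T [ 0.441 -0.182 -0.019] q7 -0.62 ff 55.8 w 0.0592 t 26.77
```

Request:
{"name": "jog_arm", "arguments": {"motion": [[0, 0, 0, 0, 0, 3, 0.2], [0, 0, 0, 0, 0, 6, 0.2], [0, 0, 0, 0, 0, 8, 0.2], [0, 0, 0, 0, 0, 8, 0.2], [0, 0, 0, 0, 0, 8, 0.2]]}}

```text
t: 27.4
eef_pos: [0.6152, -0.0558, 0.0365]
tcp_rot: [2.826, 1.372, 0.002]
ft_force: [0.7, 1.8, 6.5]
gripper_width: 0.059
finger_force: 55.8
```

```bash
python3 st.py
```

```text
ring [ 0.6159 -0.0551  0.0365] top-seat 8.92 yaw 51.79 F [0.7 1.8 6.5] T [ 0.409 -0.25  -0.06 ] q7 -0.75 ff 55.8 w 0.059 t 27.4
```

Request:
{"name": "jog_arm", "arguments": {"motion": [[0, 0, 0, 0, 0, 3, 0.2], [0, 0, 0, 0, 0, 6, 0.2], [0, 0, 0, 0, 0, 8, 0.2], [0, 0, 0, 0, 0, 8, 0.2], [0, 0, 0, 0, 0, 8, 0.2]]}}

```text
t: 28.02
eef_pos: [0.6152, -0.0558, 0.0365]
tcp_rot: [2.915, 1.171, 0.002]
ft_force: [1.3, 2.5, 7.4]
gripper_width: 0.0588
finger_force: 55.8
```

```bash
python3 st.py
```

```text
ring [ 0.616  -0.0552  0.0365] top-seat 8.92 yaw 43.79 F [1.3 2.5 7.4] T [ 0.405 -0.274 -0.056] q7 -0.87 ff 55.8 w 0.0588 t 28.02
```

Request:
{"name": "jog_arm", "arguments": {"motion": [[0, 0, 0, 0, 0, 3, 0.2], [0, 0, 0, 0, 0, 5, 0.2], [0, 0, 0, 0, 0, 7, 0.2], [0, 0, 0, 0, 0, 7, 0.2], [0, 0, 0, 0, 0, 7, 0.2]]}}

```text
t: 28.65
eef_pos: [0.6152, -0.0556, 0.0363]
tcp_rot: [2.981, 0.992, 0.002]
ft_force: [3.0, 2.4, 5.2]
gripper_width: 0.0593
finger_force: 55.6
```

```bash
python3 st.py
```

```text
ring [ 0.6161 -0.0551  0.0363] top-seat 8.73 yaw 36.8 F [3.  2.4 5.2] T [ 0.58  -0.386  0.043] q7 -0.98 ff 55.6 w 0.0593 t 28.65
```

Request:
{"name": "jog_arm", "arguments": {"motion": [[0, 0, 0.1, 0, 0, 2, 0.2], [0, 0, 0.2, 0, 0, 4, 0.2], [0, 0, 0.2, 0, 0, 4, 0.2], [0, 0, 0.2, 0, 0, 4, 0.2], [0, 0, 0.2, 0, 0, 4, 0.2]]}}

```text
t: 29.28
eef_pos: [0.6153, -0.0556, 0.0362]
tcp_rot: [3.014, 0.887, 0.002]
ft_force: [2.8, 2.9, 6.3]
gripper_width: 0.0589
finger_force: 55.7
```

```bash
python3 st.py
```

```text
ring [ 0.6161 -0.0552  0.0362] top-seat 8.59 yaw 32.81 F [2.8 2.9 6.3] T [ 0.579 -0.397  0.105] q7 -1.05 ff 55.7 w 0.0589 t 29.27
```

Torque is starting to climb, so the bite is near yaw 38°. I take small steps and ease the side load.

Request:
{"name": "jog_arm", "arguments": {"motion": [[0.2, 0, 0.05, 0, 0, 1, 0.2], [0.4, 0, 0.1, 0, 0, 2, 0.2], [0.4, 0, 0.1, 0, 0, 3, 0.2], [0.4, 0, 0.1, 0, 0, 3, 0.2], [0.4, 0, 0.1, 0, 0, 3, 0.2]]}}

```text
t: 29.9
eef_pos: [0.6153, -0.0555, 0.0361]
tcp_rot: [3.036, 0.808, 0.002]
ft_force: [1.9, 2.0, 6.5]
gripper_width: 0.0592
finger_force: 55.8
```

```bash
python3 st.py
```

```text
ring [ 0.6162 -0.0551  0.0361] top-seat 8.48 yaw 29.82 F [1.9 2.  6.5] T [ 0.422 -0.168  0.323] q7 -1.1 ff 55.8 w 0.0592 t 29.9
```

```bash
python3 -c "
from h import *
for _ in range(6):
  imaging.get_image('wrist');print(monitor.read_state()['wrist_torque'][2].round(3),monitor.read_state()['ft_force'].round(1))"
```

```text
0.276 [1.2 1.1 6.9]
0.234 [1.  1.7 6.1]
0.299 [1.1 1.9 6.4]
0.333 [0.8 2.  7.1]
0.344 [0.2 2.2 7. ]
0.33 [0.  1.6 6.8]
```

Torque averages 0.3 N m, inside the snug range, so I let go and rise.

Request:
{"name": "jog_arm", "arguments": {"motion": [[0, 0, 0, 0, 0, 0, 0.5], [0, 0, 0, 0, 0, 0, 1], [0, 0, 0, 0, 0, 0, 1], [0, 0, 0, 0, 0, 0, 1], [0, 0, -8, 0, 0, 0, 1]]}}

```text
t: 30.82
eef_pos: [0.6143, -0.0557, 0.043]
tcp_rot: [-3.037, -0.803, 0.002]
ft_force: [-0.0, 0.1, -0.2]
gripper_width: 0.0853
finger_force: 0.0
```

Request:
{"name": "jog_arm", "arguments": {"motion": [[0, 0, -30, 0, 0, 0, 1], [0, 0, -70, 0, 0, 0, 1], [-20, 0, -100, 0, 0, 0, 1], [-40, 0, -100, 0, 0, 0, 1], [-40, 0, -100, 0, 0, 0, 1]]}}

```text
t: 31.45
eef_pos: [0.5796, -0.0768, 0.1445]
tcp_rot: [3.037, 0.8, 0.001]
ft_force: [-0.5, 0.3, -0.7]
gripper_width: 0.0858
finger_force: 0.0
```

```bash
python3 -c "
from h import *
f,W,s=cloud('wrist');cv2.imwrite('pics/w7.png',f)
circ(W,.056,.066,.6143,-.0556,.016)
Q=W.reshape(-1,3); d=np.hypot(Q[:,0]-.6143,Q[:,1]+.0556)
q=Q[(d>.02)&(d<.029)&(Q[:,2]>.03)&(Q[:,2]<.07)]; A=np.c_[q[:,0]-.6143,q[:,1]+.0556,np.ones(len(q))]
print(len(q),np.linalg.lstsq(A,q[:,2],rcond=None)[0].round(4))
o=circ(W,.044,.053,.6143,-.0556,.04)
go(.6,-.09,.15)"
```

```text
1354 circ 0.6141 -0.0552 r 0.0145 zmed 0.0589
2744 [-0.0039  0.002   0.0476]
4274 circ 0.6132 -0.0555 r 0.031 zmed 0.0474
shift [10.3 22.2 -6. ] turn [ 0.03 -0.03 -0.  ] yaw 29.57 pos [ 0.5801 -0.0758  0.144 ] q [ 0.23  0.37 -0.19  1.61  0.07  1.18 -1.04] F [-0.3  0.5  1.2] T [ 0.03 -0.01  0.02] w 0.0852 t 31.5
```

View pics/w7.png

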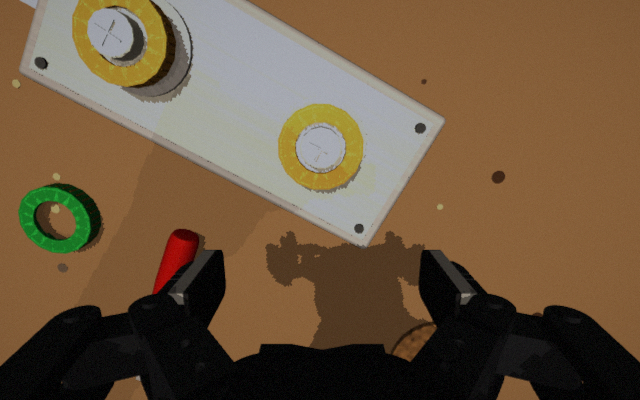

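The wrist view shows the ring level on the lamp at (320,147), with the intact glass standing through its opening. The gripper is clear and open, and the bystanders are untouched.

```bash
python3 -c "
from plant import r
print(r.finish_job())"
```

```text
the job is handed in; nothing more can be done
None
```

The lens is seated level in the lamp's cell, and the brass ring is screwed down over it to about 0.3 N m (hand-snug). The arm has let go and is clear, the glass looks intact, and the job was handed in at about 31 s with no verdict returned.

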